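Set the filler cap of an electrolyser water tank a quarter turn open

ROBOT

A 6-joint arm with a two-finger parallel gripper is mounted at the origin on the work surface. World frame = base frame: x ahead of the robot, y to its left, z up, the work surface at z = 0. Lengths are in m, angles in degrees, forces in N, time in s.
With the tool pointing down it reaches from about 0.4 to 0.825 m from the base axis. Payload 7 kg.
Tool frame: the origin (TCP) lies at the very end of the fingers, on their centre line; the grasp point (between the pads) lies 19 mm behind it; x points along the fingers, z is the direction in which the jaws open and shut, and the axes are right-handed (so a half turn about x gives the same grasp; the last joint's range is limited). The gripper opens to 88 mm and grips with 3 to 60 N. Pads are 19 mm wide; open, the fingers measure 130 mm over their backs; the gripper's body (78 mm by 193 mm) begins 47 mm behind the grasp point.
Start: joints at [92.882, 20.546, 0.682, 0, -70.136, -16.507], TCP at [0.159, 0.656, 0.227] pointing down, gripper open.
Joint ranges: [-176.03, 176.03], [-82.01, 121.73], [-58.28, 71.71], [-173.87, 95.51], [-174.79, -0.11], [-173.66, 173.66]. Speed limits (degrees/s): [136.94, 136.94, 172.46, 180, 180, 180].

INTERFACE

Orientations are given as [roll, pitch, yaw] about the fixed x, y, z axes, in that order (R = Rz(yaw) Ry(pitch) Rx(roll)).
In Python, from plant import * gives the robot as it stands.
- The arm moves only by the tool arm_command, never from a script. Its argument "commands" is one flat list of numbers, 5 for each row, row after row: the shift along the tool's x, y, z in mm, then the turn about the tool's x in degrees, then the opening in per cent of the stroke, from 0 (shut) to 100 (fully open). A call has 1 to 5 rows; each row shifts and turns the pose as measured when the row begins, along the tool's axes as they then stand; what a row does not reach is not made up. A row lasts 1/8 s, in which the tool goes at most 62.5 mm and 10.7 degrees, less where a joint would pass 70% of its speed; a pose out of reach is approached as far as the arm can. A call is refused whole if a number of a shift passes 62.5 or a number of a turn 10.7, either way. A call with a gripper value outside its range is refused whole. The fingers move at their own pace and stop on an object; the grip force is fixed at half the most. Time passes only in rows, so rows that do not move let the fingers close. It gives the time, the measured TCP pose, the force and the opening at its end, in the units of the state.
- get_obs(): the state, without advancing time (a new reading comes with each control period).
- snapshot(name): name is "side" or "top"; returns a dict with "frame" (400x640x3 uint8, blue, green, red), "fov_y" (degrees; the focal length in pixels is half the picture's height over the tangent of half this angle, whatever the lens; pixels are square), "cx", "cy" (the principal point, pixels), "world_to_cam" (4x4, takes a point from world to camera coordinates). Camera axes: x right, y up, looking along -z (the intrinsics and any distortion apply to the point x, -y, -z); pixel columns grow to the right and rows downward; lengths in m; the calibration is good to about 2 mm. A picture is of the moment at which its call begins. There is no depth.
- close_job(): hands the job in, once; it reports no verdict.
The state is a dict: "clock": time; "joint_pos": joint angles; "qvel": joint speeds; "tau": joint torques, N m; "tool_pos": TCP position; "orientation": TCP orientation; "force": force on the tool from outside, world axes, zero at the start; "moment": the same for the moment, N m; "opening": finger opening in m.
Only numpy, scipy, OpenCV 4.12 (cv2) and the standard library are available. Lean on these libraries where they do the work, as an engineer would, in place of code of your own. Each camera call takes 0.05 s, during which the arm holds its last target. There are 200 camera calls.

TASK

Get the electrolyser's water tank ready for priming: lift the loose red dust cover straight up off the filler neck and set it down gently in the steel tray, standing open side down as it was. Then screw the blue filler cap clockwise, all the way down until it bottoms out on its collar, and back it off a quarter turn so that the tank can breathe. Keep hold of the cap there, ready to shut it: the program finishes while the gripper still grips the cap at a quarter turn open; leave the beaker, the tea light and the stopper alone.

Things in the scene. Friction and masses are not known exactly. Their poses are not given: they have to be found in the camera images.
- tank: Electrolyser water tank, fixed. Origin: centre of its underside, z up. Grey foot plate 170 (x) x 150 (y) x 12 mm; on it a clear tank with a flat pale lid 116 x 136 mm centred at x = -20 mm, y = 0, lid top at z = 120 mm (two white discs lie under it). A clear cell block with a steel disc on the +x face, up to z = 80 mm. The filler neck rises from the lid's centre (x = -20 mm, y = 0).
- neck (a point): Point on the axis of the filler neck, fixed to the tank, at the top of the white stop collar (45 mm diameter, its top 14 mm above the tank lid, z = 134 mm in the tank's frame). The filler cap's skirt bottoms out here.
- cap_top (a point): Centre of the flat top of the blue ribbed round filler cap: 42 mm diameter, 30 mm tall, white radial line on top along the point's +x. It turns and rises with the cap, 4 mm per turn of unscrewing; bottomed, it is 30 mm above neck and 44 mm above the tank lid. Hidden under the dust cover at first. Once that is gone, nothing within 60 mm stands over 3 mm above the lid but the collar.
- filler_cap (a joint): Angle of the blue filler cap on its thread, rad: 0 = bottomed out (hard stop), growing as it is unscrewed, counter-clockwise from above; 1.571 = a quarter turn open. It is already started on the thread, 2.4 to 4.6 rad open; range 0 to 6.28 (it does not come off). Clockwise from above closes it. Turning takes about 0.1 N m; it stays where it is left.
- cover: Loose red plastic dust cover, an upside-down round cup: 60 mm outer diameter, 58 mm tall, wall and top 3 mm, 30 to 55 g. Origin: centre of its open rim (its underside as it stands), z up through its closed top at z = 58 mm. At first it stands on the tank lid over the filler cap, centred, 3 to 5 mm clear of the cap and collar all round; lift it straight up at least 55 mm before moving sideways.
- tray: Shallow open stainless tray, fixed to the bench, 140 (x) x 120 (y) x 18 mm outside, walls 3 mm, floor 3 mm. Origin: centre of its underside, z up; the inner floor lies at z = 3 mm.
- beaker: Small clear glass beaker, 54 mm diameter, 58 mm tall, standing loose; leave alone. Origin: centre of its underside.
- tealight: Tea light in an aluminium cup, 38 mm diameter, 16 mm tall, loose; leave alone. Origin: centre of its underside.
- stopper: Black rubber stopper, 28 to 36 mm diameter, 28 mm tall, loose; leave alone. Origin: centre of its underside.
Not all that is in view belongs to the job. There is more than one size of the cover; the one meant has the size given above.

How it is judged:
By the outcome, as a careful person would: the job done as asked, in the order asked, and still so for the second after the job is handed in, while the arm keeps its last pose, push and grip.
It also fails if it takes over 72 s, if anything falls off the work surface, if the arm or the gripper's body presses on something with over 40 N, if the wrist force passes 120 N, or if a joint passes its speed limit or range.

## Working session

There is one attempt and no reset: what is moved stays moved. The work goes in short steps, Python scripts to look and compute and a tool call to move; the robot and the scene stay as the last step left them, time stands still between calls to the robot, and variables do not carry over. Pictures are saved under pics/ and viewed, about 8 in all and at most 12, crops included, and the job is handed in when it is done.

Besides the shell and the picture viewer there is one more tool, called after "Emit:" as name(argument=value, ...) on one line, values as JSON. arm_command: Moves the arm, as the interface text tells. Its arguments: {"type":"object","properties":{"commands":{"type":"array"}},"required":["commands"]}

```bash
ls; mkdir -p pics
python3 - <<'E'
from plant import *
import cv2
for n in("side","top"):
    s=snapshot(n); cv2.imwrite(f"pics/{n}0.png",s["frame"]); print(n,{k:v for k,v in s.items() if k!="frame"})
print(get_obs())
E
```

```text
pics
side {'fov_y': 42.831691877689636, 'cx': 325.8677522859959, 'cy': 190.99270466246585, 'world_to_cam': array([[-0.7776348 , -0.62869458,  0.00521823,  0.42299475],
       [ 0.4921444 , -0.60352841,  0.62733353, -0.3428283 ],
       [-0.39125184,  0.49040451,  0.77873321, -0.86790281],
       [ 0.        ,  0.        ,  0.        ,  1.        ]])}
top {'fov_y': 49.06974593190629, 'cx': 325.954718559585, 'cy': 193.10936430966683, 'world_to_cam': array([[-0.02521088, -0.99958009,  0.01428495, -0.01308657],
       [ 0.98750218, -0.02267736,  0.15596532, -0.54597283],
       [-0.15557589,  0.01803844,  0.98765923, -0.97926507],
       [ 0.        ,  0.        ,  0.        ,  1.        ]])}
{'clock': 0.1, 'joint_pos': array([ 9.28824852e+01,  2.05865342e+01,  6.38643299e-01, -1.65315291e-02,
       -7.01376265e+01, -1.65076414e+01]), 'qvel': array([ 0.01511073, -0.21724355,  0.14271625,  0.15822395, -0.07158695,
       -0.06878437]), 'tau': array([-9.26468019e-04, -5.84162450e+01,  2.93751365e+01,  7.01555058e+00,
        1.02144544e-02, -5.18152433e-05]), 'tool_pos': array([0.15893194, 0.65555972, 0.2257263 ]), 'orientation': array([  6.20866396,  89.91308148, -97.42212056]), 'force': array([-0.54787802,  0.64791339,  0.48461822]), 'moment': array([ 0.02210046, -0.03599697,  0.01960356]), 'opening': 0.08724687771343438}
```

View pics/side0.png

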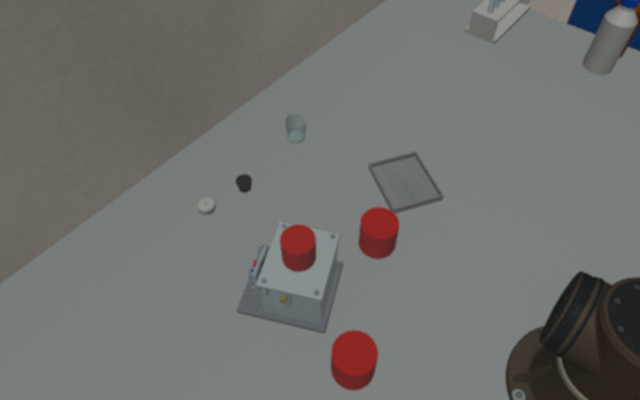

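View pics/top0.png

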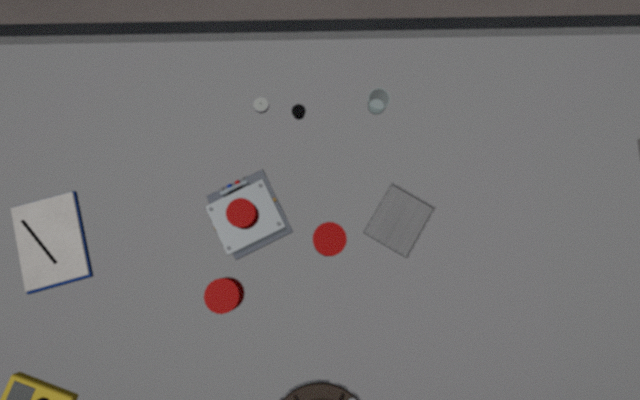

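The side view shows the small red cup on the tank (298,248) and two decoy cups at (378,233) and (354,360). The tray is at (405,182). The top view shows the cover at (242,213) and the tray at (399,220). Next I'll measure them.

```bash
cat > h.py <<'E'
from plant import *
import cv2, numpy as np
def cam(s):
    f=200/np.tan(np.radians(s["fov_y"]/2)); return f,s["cx"],s["cy"],np.array(s["world_to_cam"])
def ray(s,u,v):
    f,cx,cy,T=cam(s); R=T[:3,:3]
    return -R.T@T[:3,3], R.T@np.array([(u-cx)/f,-(v-cy)/f,-1])
def onz(s,u,v,z):
    o,d=ray(s,u,v); return o+d*(z-o[2])/d[2]
def proj(s,p):
    f,cx,cy,T=cam(s); q=T[:3,:3]@np.asarray(p)+T[:3,3]
    return np.array([cx-f*q[0]/q[2],cy+f*q[1]/q[2]])
def tri(s1,p1,s2,p2):
    A=np.zeros((3,3));b=np.zeros(3);R=[ray(s1,*p1),ray(s2,*p2)]
    for o,d in R:
        d=d/np.linalg.norm(d);M=np.eye(3)-np.outer(d,d);A+=M;b+=M@o
    x=np.linalg.solve(A,b); return x,[np.linalg.norm(np.cross(d/np.linalg.norm(d),x-o))*1e3 for o,d in R]
E
python3 - <<'E'
from h import *
np.set_printoptions(precision=4,suppress=True)
t=snapshot("top"); s=snapshot("side")
for n,S in(("top",t),("side",s)):
    f=S["frame"].astype(int); b,g,r=f[...,0],f[...,1],f[...,2]
    m=((r>90)&(r>2*g)&(r>2*b)).astype(np.uint8)
    c,_=cv2.findContours(m,0,cv2.CHAIN_APPROX_NONE)
    for k in c:
        if cv2.contourArea(k)<150: continue
        x=k.reshape(-1,2); print(n,cv2.boundingRect(k),cv2.contourArea(k),cv2.fitEllipse(k))
        vals=f[x[:,1].min():x[:,1].max():3,int(x[:,0].mean())]
        print(vals[:,2])
# tray
f=t["frame"][170:270,350:450]
g=cv2.cvtColor(f,cv2.COLOR_BGR2GRAY); 
out=cv2.resize(f,(500,500),interpolation=cv2.INTER_CUBIC)
f2=t["frame"][160:320,190:350]
out2=cv2.resize(f2,None,fx=500/160,fy=500/160,interpolation=cv2.INTER_CUBIC)
im=np.hstack([out2,out])[:, :]
cv2.imwrite("pics/crop1.png",cv2.convertScaleAbs(cv2.resize(im,(800,400)),alpha=1.4))
E
```

```text
top (205, 278, 34, 35) 902.0 ((221.63543701171875, 295.35015869140625), (32.90232849121094, 34.97671890258789), 43.781044006347656)
[127 145 141 143 145 145 140 143 144 141 142 144]
top (313, 223, 33, 33) 799.5 ((329.1266784667969, 238.71815490722656), (31.710407257080078, 32.19087219238281), 17.62653923034668)
[136 138 140 139 140 139 139 140 142 140 137]
top (227, 199, 29, 29) 603.0 ((240.93760681152344, 212.63844299316406), (27.361528396606445, 28.176511764526367), 100.71118927001953)
[142 142 143 143 144 144 144 142 149 133]
side (332, 331, 45, 58) 1995.5 ((353.025390625, 358.4619140625), (43.938358306884766, 58.33364486694336), 9.781072616577148)
[141 141 143 144 142 142 139 142 141 141 140 144 142 139 142 108 103 107
 106]
side (281, 225, 34, 45) 1116.0 ((296.94842529296875, 245.95921325683594), (32.274261474609375, 45.948204040527344), 5.230169773101807)
[143 141 140 142 142 141 142 141 137 142 108 106 104 108 103]
side (360, 208, 39, 50) 1431.5 ((377.7097473144531, 231.2026824951172), (36.395381927490234, 51.48969650268555), 13.034658432006836)
[137 141 142 143 143 141 139 142 139 141 129 107 108 106 105 103 106]
```

View pics/crop1.png

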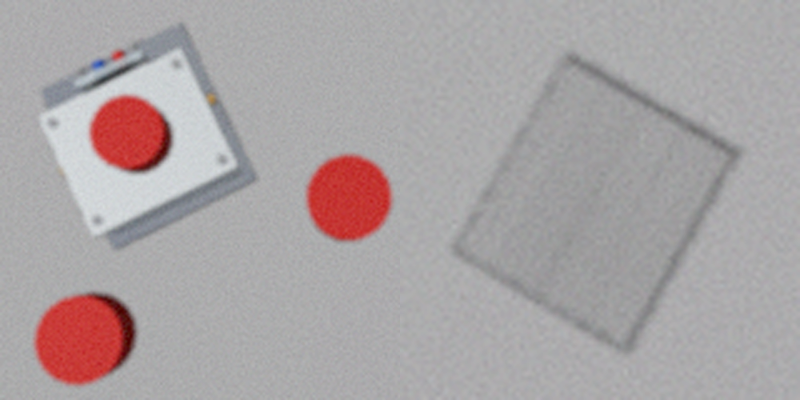

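The crop shows the tank with the small cover, and clear tray corners at about (392,183), (435,208), (407,258) and (364,232).

Run:
```python
from h import *
np.set_printoptions(precision=4,suppress=True)
t=snapshot("top"); s=snapshot("side")
E={}
for n,S,win in(("top",t,(195,230,220,262)),("side",s,(220,275,275,322))):
    f=cv2.GaussianBlur(cv2.resize(S["frame"],None,fx=4,fy=4,interpolation=cv2.INTER_CUBIC),(0,0),3).astype(int); b,g,r=f[...,0],f[...,1],f[...,2]
    m=((r>125)&(r>1.7*g)).astype(np.uint8)
    y0,y1,x0,x1=[4*k for k in win]; w=np.zeros_like(m); w[y0:y1,x0:x1]=m[y0:y1,x0:x1]
    k=max(cv2.findContours(w,0,cv2.CHAIN_APPROX_NONE)[0],key=cv2.contourArea)
    e=cv2.fitEllipse(k); E[n]=((np.array(e[0])+.5)/4-.5); print(n,E[n],np.array(e[1])/4,e[2])
    c=onz(S,*E[n],.178); print(" onz",c, "expected diam px",np.linalg.norm(proj(S,c+[0,.03,0])-proj(S,c-[0,.03,0])))
    print(" px expected for 60mm ext x", np.linalg.norm(proj(S,c+[.03,0,0])-proj(S,c-[.03,0,0])))
print(tri(t,E["top"],s,E["side"]))
P=np.array([(392,183.2),(435,208),(407.5,258),(363.8,232)])
W=np.array([onz(t,*(p-.4),.018) for p in P]); c=W.mean(0); print(W,c,[np.linalg.norm(W[i]-W[i-1]) for i in range(4)])
print("tray centre projected to side",proj(s,c))
for n,uv in(("lidpts",[(190+40/2.5,160+118/2.5),(190+182/2.5,160+48/2.5),(190+238/2.5,160+170/2.5),(190+95/2.5,160+236/2.5)]),):
    L=np.array([onz(t,*p,.12) for p in uv]); print(L,L.mean(0)); 
print(onz(t,329,238.7,.06),onz(t,221,296,.06))
o=get_obs(); print(o["tool_pos"],o["orientation"],o["joint_pos"])
```

```text
top [240.0873 212.2424] [27.3387 28.3874] 45.12063217163086
 onz [0.4894 0.149  0.178 ] expected diam px 30.08081357120887
 px expected for 60mm ext x 29.809440981320822
side [297.2514 239.0409] [28.8994 34.4463] 81.55012512207031
 onz [0.4875 0.1469 0.178 ] expected diam px 33.32877413695274
 px expected for 60mm ext x 33.28845724217414
(array([0.4881, 0.1481, 0.1795]), [np.float64(1.2935451305911694), np.float64(1.2935451305910883)])
[[ 0.5709 -0.1852  0.018 ]
 [ 0.5085 -0.2851  0.018 ]
 [ 0.3922 -0.2129  0.018 ]
 [ 0.4554 -0.1128  0.018 ]] [ 0.4817 -0.199   0.018 ] [np.float64(0.13628262032981675), np.float64(0.11780781331983965), np.float64(0.13687924672282614), np.float64(0.11843360358422464)]
tray centre projected to side [403.5048 179.5262]
[[0.5088 0.2321 0.12  ]
 [0.5669 0.1109 0.12  ]
 [0.4603 0.0637 0.12  ]
 [0.4077 0.1843 0.12  ]] [0.4859 0.1477 0.12  ]
[ 0.4385 -0.0302  0.06  ] [0.3186 0.2112 0.06  ]
[0.159  0.6559 0.2263] [   0.6127   89.973  -103.0157] [ 92.8815  20.5603   0.6679  -0.0079 -70.1335 -16.5072]
```

```bash
cat >> h.py <<'E'
from scipy.spatial.transform import Rotation as Ro
def pose():
    o=get_obs(); return o,np.array(o["tool_pos"]),Ro.from_euler("xyz",o["orientation"],degrees=True).as_matrix()
def plan(target,turn=0):
    """total shift in tool axes (mm) to reach target"""
    o,p,R=pose(); d=R.T@(np.asarray(target)-p)*1e3
    print("pos",p.round(4),"x",R[:,0].round(3),"z",R[:,2].round(3),"jaw",round(np.degrees(np.arctan2(R[1,2],R[0,2])),1))
    print("q",np.round(o["joint_pos"],1),"F",np.round(o["force"],1),"M",np.round(o["moment"],2),"open",round(o["opening"],4),"t",round(o["clock"],2))
    print("shift",d.round(1),"rows",round(np.linalg.norm(d)/62.5,2))
E
python3 -c "
from h import *
plan([.488,.148,.245])"
```

```text
pos [0.159  0.6559 0.2263] x [-0. -0. -1.] z [-0.236 -0.972  0.   ] jaw -103.6
q [ 92.9  20.6   0.7  -0.  -70.1 -16.5] F [ 0.2 -0.2  0.4] M [-0.05 -0.02 -0.02] open 0.0878 t 0.3
shift [-18.5 439.4 416. ] rows 9.69
```

Emit:
arm_command(commands=[-4,42,40,0,100,-4,42,40,0,100,-4,42,40,0,100,-4,42,40,0,100,-4,42,40,0,100])

```text
clock: 0.92
tool_pos: [0.3181, 0.4077, 0.2451]
orientation: [22.3, 89.8, -81.0]
force: [0.4, 0.8, 0.6]
opening: 0.0876
```

```bash
python3 -c "
from h import *
plan([.488,.148,.245])"
```

```text
pos [0.3181 0.4077 0.2451] x [ 0.    -0.003 -1.   ] z [-0.23  -0.973  0.003] jaw -103.3
q [ 73.9   4.9 -17.3   0.1 -67.9   2.8] F [0.4 0.8 0.6] M [ 0.05 -0.14  0.02] open 0.0876 t 0.93
shift [  0.9 225.2 213.5] rows 4.97
```

Emit:
arm_command(commands=[0,43,41,0,100,0,43,41,0,100,0,43,41,0,100,0,43,41,0,100,0,40,38,0,100])

```text
clock: 1.55
tool_pos: [0.4818, 0.154, 0.248]
orientation: [123.1, 89.8, 19.9]
force: [1.6, 2.1, 0.0]
opening: 0.0876
```

```bash
python3 -c "
from h import *
plan([.488,.148,.245])"
```

```text
pos [0.4818 0.154  0.248 ] x [ 0.004  0.001 -1.   ] z [-0.228 -0.974 -0.002] jaw -103.2
q [ 40.1   3.5 -18.5   0.1 -67.8  36.7] F [1.6 2.1 0. ] M [ 0.12 -0.14  0.02] open 0.0876 t 1.55
shift [3.  7.4 4.4] rows 0.15
```

Emit:
arm_command(commands=[3,7,4,0,100,0,1,0,0,100])

```text
clock: 1.8
tool_pos: [0.49, 0.145, 0.2449]
orientation: [121.7, 89.8, 18.2]
force: [-0.9, 0.5, 0.6]
opening: 0.0876
```

```bash
python3 -c "
from h import *
plan([.488,.148,.142])
t=snapshot('top');s=snapshot('side')
cv2.imwrite('pics/c2.png',np.hstack([cv2.resize(t['frame'][130:290,170:330],(400,400)),cv2.resize(s['frame'][140:300,220:380],(400,400))]))"
```

```text
pos [0.49   0.145  0.2449] x [ 0.004  0.001 -1.   ] z [-0.234 -0.972 -0.002] jaw -103.5
q [ 38.6   4.1 -18.2   0.1 -67.4  37.9] F [-0.9  0.5  0.6] M [ 0.05 -0.01 -0.02] open 0.0876 t 1.8
shift [102.9  -3.   -2.2] rows 1.65
```

View pics/c2.png

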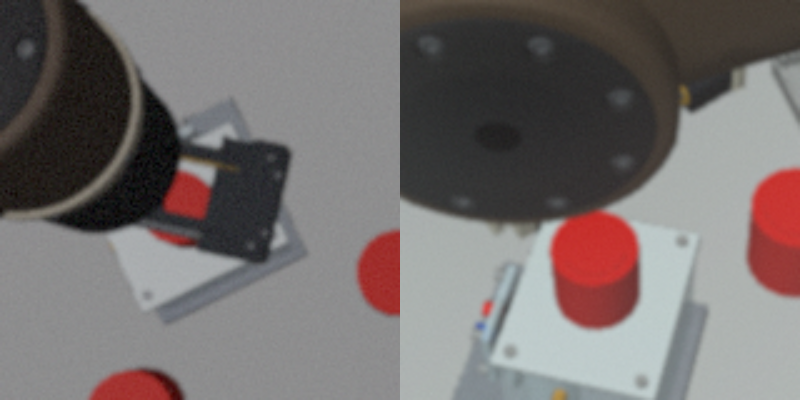

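The crop shows the gripper hovering above the cover, though the wrist partly hides it. The cover is still upright. I'll descend in steps and watch the force.

Emit:
arm_command(commands=[20,-3,-2,0,100,20,0,0,0,100,10,0,0,0,100])

```text
clock: 2.28
tool_pos: [0.4866, 0.1529, 0.1955]
orientation: [130.9, 89.5, 27.9]
force: [0.4, 0.7, 0.1]
opening: 0.0878
```

```bash
python3 -c "
from h import *
plan([.488,.148,.142])"
```

```text
pos [0.4866 0.1529 0.1955] x [ 0.007  0.004 -1.   ] z [-0.226 -0.974 -0.005] jaw -103.1
q [ 39.6   6.  -22.8   0.1 -60.7  37.3] F [0.4 0.7 0.1] M [-0.02  0.06 -0.04] open 0.0878 t 2.27
shift [53.4  2.1  4.8] rows 0.86
```

Emit:
arm_command(commands=[15,1.5,4,0,100,15,0,0,0,100,12,0,0,0,100])

```text
clock: 2.65
tool_pos: [0.4875, 0.1502, 0.1518]
orientation: [132.0, 89.5, 29.0]
force: [-0.8, -0.3, -0.1]
opening: 0.0877
```

```bash
python3 -c "
from h import *
plan([.488,.148,.142])"
```

```text
pos [0.4875 0.1502 0.1518] x [ 0.008  0.005 -1.   ] z [-0.224 -0.975 -0.006] jaw -102.9
q [ 39.3   8.4 -26.4   0.1 -54.7  37.7] F [-0.8 -0.3 -0.1] M [-0.03  0.01  0.01] open 0.0877 t 2.65
shift [9.8 1.  2.1] rows 0.16
```

Emit:
arm_command(commands=[9,1,2,0,100,0,0,0,0,100])

```text
clock: 2.9
tool_pos: [0.4878, 0.1475, 0.1412]
orientation: [129.5, 89.6, 26.5]
force: [0.2, 0.1, 0.9]
opening: 0.0877
```

```bash
python3 -c "
from h import *
plan([.488,.148,.142])"
```

```text
pos [0.4878 0.1475 0.1412] x [ 0.007  0.003 -1.   ] z [-0.224 -0.975 -0.005] jaw -102.9
q [ 39.    9.1 -27.2   0.1 -53.3  38. ] F [0.2 0.1 0.9] M [-0.04  0.01  0.01] open 0.0877 t 2.9
shift [-0.8  0.1 -0.5] rows 0.02
```

Well placed. Closing.

Emit:
arm_command(commands=[0,0,0,0,0,0,0,0,0,0,0,0,0,0,0,0,0,0,0,0])

```text
clock: 3.4
tool_pos: [0.4886, 0.1478, 0.1424]
orientation: [130.5, 89.4, 27.6]
force: [0.0, 0.2, 0.1]
opening: 0.0586
```

```bash
python3 -c "
from h import *
plan([.488,.148,.142])"
```

```text
pos [0.4886 0.1478 0.1424] x [ 0.009  0.005 -1.   ] z [-0.224 -0.975 -0.006] jaw -103.0
q [ 39.    9.  -27.1   0.1 -53.4  38. ] F [0.  0.2 0.1] M [-0.03  0.    0.01] open 0.0586 t 3.4
shift [ 0.4 -0.6 -0. ] rows 0.01
```

Emit:
arm_command(commands=[0,0,0,0,0,-8,0,0,0,0,-20,0,0,0,0,-20,0,0,0,0,-20,0,0,0,0])

```text
clock: 4.03
tool_pos: [0.4873, 0.147, 0.2125]
orientation: [126.6, 89.6, 23.6]
force: [-0.5, 1.0, -0.6]
opening: 0.0586
```

```bash
python3 -c "
from h import *
plan([.488,.148,.235])"
```

```text
pos [0.4873 0.147  0.2125] x [ 0.007  0.003 -1.   ] z [-0.224 -0.975 -0.004] jaw -103.0
q [ 39.    5.1 -21.5   0.1 -63.   38. ] F [-0.5  1.  -0.6] M [-0.02 -0.04 -0.06] open 0.0586 t 4.03
shift [-22.5   0.6  -1.3] rows 0.36
```

Emit:
arm_command(commands=[-22,0,0,0,0,-3,0,0,0,0])

```text
clock: 4.28
tool_pos: [0.4877, 0.1473, 0.2407]
orientation: [129.4, 89.4, 26.5]
force: [-0.4, 0.1, -0.9]
opening: 0.0586
```

```bash
python3 -c "
from h import *
plan([.482,-.199,.235])"
```

```text
pos [0.4877 0.1473 0.2407] x [ 0.01   0.005 -1.   ] z [-0.224 -0.975 -0.007] jaw -102.9
q [ 39.    3.9 -19.1   0.1 -66.5  38. ] F [-0.4  0.1 -0.9] M [-0.02  0.07 -0.04] open 0.0586 t 4.28
shift [  4.   71.9 338.8] rows 5.54
```

Emit:
arm_command(commands=[0,8,36,0,0,0,10,48,0,0,0,10,48,0,0,0,10,48,0,0,0,10,48,0,0])

```text
clock: 4.9
tool_pos: [0.4827, -0.0891, 0.238]
orientation: [136.0, 89.4, 33.5]
force: [0.7, 0.4, 0.0]
opening: 0.0588
```

```bash
python3 -c "
from h import *
plan([.482,-.199,.235])"
```

```text
pos [ 0.4827 -0.0891  0.238 ] x [ 0.008  0.005 -1.   ] z [-0.218 -0.976 -0.007] jaw -102.6
q [ 12.4   2.2 -21.1  -0.2 -66.2  65.1] F [0.7 0.4 0. ] M [ 0.   -0.1  -0.02] open 0.0588 t 4.9
shift [  2.4  23.3 107.4] rows 1.76
```

Emit:
arm_command(commands=[0,10,48,0,0,0,8,38,0,0,0,2,10,0,0,0,0,0,0,0])

```text
clock: 5.4
tool_pos: [0.4789, -0.1927, 0.2353]
orientation: [153.2, 89.5, 50.3]
force: [-0.1, 0.8, 0.7]
opening: 0.0589
```

```bash
python3 -c "
from h import *
plan([.482,-.199,.026])
t=snapshot('top');s=snapshot('side')
cv2.imwrite('pics/c3.png',np.hstack([cv2.resize(t['frame'][150:310,200:440],(480,320)),cv2.resize(s['frame'][220:320,240:340],(320,320))]))"
```

```text
pos [ 0.4789 -0.1927  0.2353] x [ 0.005  0.006 -1.   ] z [-0.222 -0.975 -0.007] jaw -102.9
q [ -0.4   5.1 -18.3  -0.4 -66.4  77.7] F [-0.1  0.8  0.7] M [0.02 0.02 0.03] open 0.0589 t 5.4
shift [209.2   3.6   7. ] rows 3.35
```

View pics/c3.png

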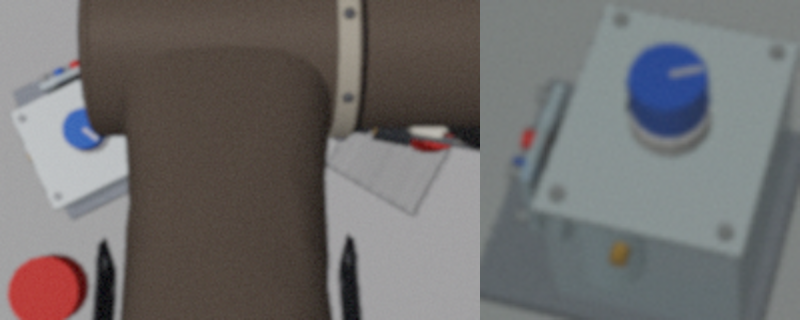

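The crop shows the cover carried in the gripper and the blue cap free, with its white line visible. Next I'll lower the cover into the tray.

Emit:
arm_command(commands=[35,2,4,0,0,45,1,2,0,0,45,0,0,0,0,30,0,0,0,0,10,0,0,0,0])

```text
clock: 6.12
tool_pos: [0.4854, -0.1917, 0.0688]
orientation: [128.0, 89.2, 25.7]
force: [0.7, 0.1, -0.1]
opening: 0.0587
```

```bash
python3 -c "
from h import *
plan([.482,-.199,.026])"
```

```text
pos [ 0.4854 -0.1917  0.0688] x [ 0.012  0.006 -1.   ] z [-0.213 -0.977 -0.009] jaw -102.3
q [ -0.3  15.3 -30.3  -0.5 -43.7  78.4] F [ 0.7  0.1 -0.1] M [-0.04  0.08  0.05] open 0.0587 t 6.12
shift [42.7 -2.2  8.2] rows 0.7
```

Emit:
arm_command(commands=[15,-2,6,0,0,12,0,1,0,0,6,0,0,0,0,2,0,0,0,0])

```text
clock: 6.62
tool_pos: [0.4853, -0.1961, 0.0348]
orientation: [120.5, 89.0, 18.5]
force: [-0.7, -0.3, -0.6]
opening: 0.0583
```

```bash
python3 -c "
from h import *
plan([.482,-.199,.026])"
```

```text
pos [ 0.4853 -0.1961  0.0348] x [ 0.016  0.005 -1.   ] z [-0.209 -0.978 -0.009] jaw -102.0
q [ -0.8  18.1 -32.2  -0.5 -38.8  79.1] F [-0.7 -0.3 -0.6] M [-0.07  0.06 -0.  ] open 0.0583 t 6.62
shift [ 8.8 -2.7  3.6] rows 0.16
```

Emit:
arm_command(commands=[4,-2,2,0,0,3,0,0,0,0,1,0,0,0,0,0.5,0,0,0,0])

```text
clock: 7.12
tool_pos: [0.4838, -0.1977, 0.0269]
orientation: [118.0, 88.9, 16.0]
force: [-0.6, -0.5, -0.5]
opening: 0.0589
```

```bash
python3 -c "
from h import *
plan([.482,-.199,.026])"
```

```text
pos [ 0.4838 -0.1977  0.0269] x [ 0.018  0.005 -1.   ] z [-0.208 -0.978 -0.009] jaw -102.0
q [ -0.9  18.7 -32.8  -0.5 -37.5  79.3] F [-0.6 -0.5 -0.5] M [-0.02  0.06 -0.  ] open 0.0589 t 7.12
shift [ 0.8 -1.5  1.7] rows 0.04
```

Emit:
arm_command(commands=[1,0,0,0,0,0.8,0,0,0,0,0.5,0,0,0,0])

```text
clock: 7.5
tool_pos: [0.4841, -0.1978, 0.0253]
orientation: [116.7, 88.9, 14.7]
force: [-3.0, 2.2, 8.1]
opening: 0.0586
```

```bash
python3 -c "
from h import *
plan([.482,-.199,.026])"
```

```text
pos [ 0.4841 -0.1978  0.0253] x [ 0.019  0.005 -1.   ] z [-0.208 -0.978 -0.009] jaw -102.0
q [ -0.9  18.8 -32.9  -0.5 -37.2  79.3] F [-3.   2.2  8.1] M [ 0.55  1.15 -0.05] open 0.0586 t 7.5
shift [-0.7 -1.8  1.7] rows 0.04
```

Emit:
arm_command(commands=[-0.3,0,0,0,0,0,0,0,0,85,0,0,0,0,85,0,0,0,0,85])

```text
clock: 8.0
tool_pos: [0.4843, -0.1978, 0.0257]
orientation: [116.4, 88.9, 14.4]
force: [-0.8, 0.2, 0.2]
opening: 0.0743
```

```bash
python3 -c "
from h import *
plan([.482,-.199,.026])"
```

```text
pos [ 0.4843 -0.1978  0.0257] x [ 0.019  0.005 -1.   ] z [-0.208 -0.978 -0.009] jaw -102.0
q [ -0.9  18.8 -32.9  -0.5 -37.2  79.3] F [-0.8  0.2  0.2] M [-0.02  0.06 -0.04] open 0.0743 t 8.0
shift [-0.4 -2.   1.7] rows 0.04
```

Released. I'll rise straight up; the small tilt is fine.

Emit:
arm_command(commands=[-20,0,0,0,85,-40,0,0,0,85,-50,0,0,0,85,-50,0,0,0,85,-40,0,0,0,85])

```text
clock: 8.62
tool_pos: [0.4781, -0.1986, 0.2277]
orientation: [130.2, 89.3, 28.2]
force: [0.8, -1.3, -0.2]
opening: 0.0746
```

```bash
python3 -c "
from h import *
plan([.488,.148,.235])
t=snapshot('top');s=snapshot('side')
cv2.imwrite('pics/c4.png',np.hstack([cv2.resize(t['frame'][150:310,200:440],(480,320)),cv2.resize(s['frame'][130:250,360:480],(320,320))]))"
```

```text
pos [ 0.4781 -0.1986  0.2277] x [ 0.01   0.006 -1.   ] z [-0.209 -0.978 -0.008] jaw -102.0
q [ -1.1   5.3 -19.   -0.4 -65.1  79.2] F [ 0.8 -1.3 -0.2] M [-0.05 -0.11 -0.01] open 0.0746 t 8.62
shift [  -5.3  -62.5 -341.1] rows 5.55
```

View pics/c4.png

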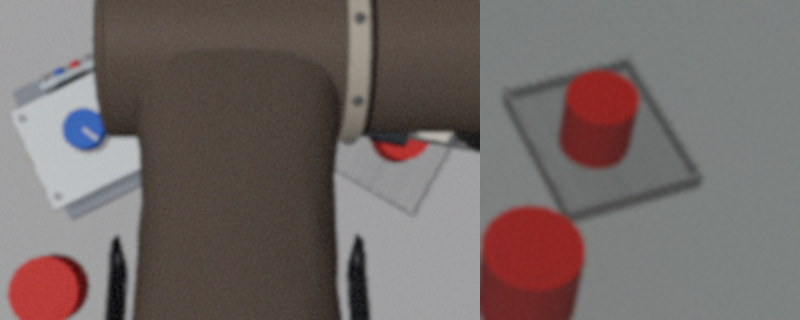

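The cover stands upright inside the tray with its rim down. Next I'll measure the cap's centre and line direction.

```bash
cat >> h.py <<'E'
def capm(S,box,z):
    """cap top centre + line dir (deg, world) on plane z; box in px x0,y0,x1,y1"""
    x0,y0,x1,y1=box;k=6
    f=cv2.resize(S["frame"][y0:y1,x0:x1],None,fx=k,fy=k,interpolation=cv2.INTER_CUBIC).astype(int)
    f=cv2.GaussianBlur(f.astype(np.float32),(0,0),2)
    b,r=f[...,0],f[...,2]
    # rectify to world plane: 0.25 mm per px
    c0=onz(S,(x0+x1)/2,(y0+y1)/2,z); n=240
    X,Y=np.meshgrid(np.arange(-n,n)*.25e-3,np.arange(-n,n)*.25e-3)
    F,cx,cy,T=cam(S); P=np.stack([c0[0]+X,c0[1]+Y,np.full_like(X,z)],-1)@T[:3,:3].T+T[:3,3]
    u=cx-F*P[...,0]/P[...,2]; v=cy+F*P[...,1]/P[...,2]
    W=cv2.remap(S["frame"],u.astype(np.float32),v.astype(np.float32),cv2.INTER_CUBIC)
    Wf=cv2.GaussianBlur(W,(0,0),3).astype(int); bl=((Wf[...,0]>1.6*Wf[...,2])).astype(np.uint8)
    return W,bl,c0
E
python3 - <<'E'
from h import *
np.set_printoptions(precision=4,suppress=True)
t=snapshot('top');s=snapshot('side'); ims=[]
for S,box in((t,(220,190,262,232)),(s,(278,225,320,267))):
    W,bl,c0=capm(S,box,.166)
    k=max(cv2.findContours(bl,0,cv2.CHAIN_APPROX_NONE)[0],key=cv2.contourArea)
    h=cv2.convexHull(k); (cx,cy),r=cv2.minEnclosingCircle(h); M=cv2.moments(h)
    print("circle",c0[:2]+(np.array([cx,cy])-240)*.25e-3,r*.25,"centroid",c0[:2]+(np.array([M['m10'],M['m01']])/M['m00']-240)*.25e-3)
    W=W.copy(); cv2.circle(W,(int(cx),int(cy)),84,(0,255,0),1); 
    ims.append(cv2.resize(W,(400,400)))
cv2.imwrite("pics/c5.png",np.hstack(ims))
E
```

```text
circle [0.4871 0.1475] 21.626728057861328 centroid [0.4868 0.148 ]
circle [0.4811 0.1528] 28.187456130981445 centroid [0.4812 0.1523]
```

View pics/c5.png

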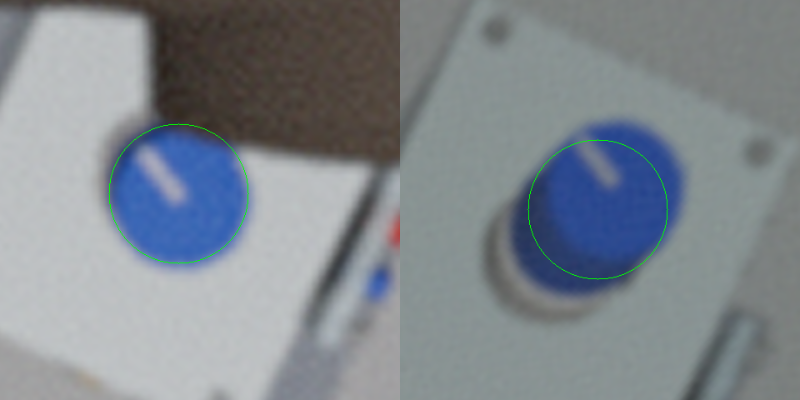

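The rectified crops show the cap's disc with its line at about -132° in world. The axis is near (0.487, 0.148), which agrees with the cover grasp. I'll pre-turn the wrist counter-clockwise to gain range, then go back.

Emit:
arm_command(commands=[0,0,0,-10,100,0,0,0,-10,100,0,0,0,-10,100,0,0,0,-10,100,0,0,0,-10,100])

```text
clock: 9.45
tool_pos: [0.4739, -0.1976, 0.2176]
orientation: [158.6, 89.5, 108.0]
force: [-0.1, 0.2, 0.1]
opening: 0.0877
```

Emit:
arm_command(commands=[0,0,0,-10,100,0,0,0,-10,100,0,0,0,-10,100,0,0,0,-10,100,0,0,0,0,100])

```text
clock: 10.07
tool_pos: [0.4694, -0.1967, 0.2086]
orientation: [158.7, 88.8, 149.3]
force: [0.5, -0.1, -0.4]
opening: 0.0877
```

```bash
python3 -c "
from h import *
plan([.4875,.148,.235])"
```

```text
pos [ 0.4694 -0.1967  0.2086] x [-0.018  0.011 -1.   ] z [ 0.987 -0.162 -0.02 ] jaw -9.3
q [ -1.1   6.4 -20.3  -0.7 -64.4 172. ] F [ 0.5 -0.1 -0.4] M [-0.1  -0.2  -0.06] open 0.0877 t 10.07
shift [-23.  343.2 -38.5] rows 5.54
```

Emit:
arm_command(commands=[-6,36,-4,0,100,-6,48,-5,0,100,-6,48,-5,0,100,-5,48,-5,0,100,-5,48,-5,0,100])

```text
clock: 10.7
tool_pos: [0.4836, 0.0352, 0.234]
orientation: [171.7, 88.3, 160.6]
force: [-0.1, -0.7, -1.2]
opening: 0.0879
```

```bash
python3 -c "
from h import *
plan([.4875,.148,.235])"
```

```text
pos [0.4836 0.0352 0.234 ] x [-0.027  0.01  -1.   ] z [ 0.981 -0.193 -0.029] jaw -11.1
q [ 26.5   3.1 -20.3  -1.3 -67.8 142.9] F [-0.1 -0.7 -1.2] M [-0.17 -0.27  0.  ] open 0.0879 t 10.7
shift [-1.000e-01  1.114e+02 -1.790e+01] rows 1.81
```

Emit:
arm_command(commands=[-1,48,-8,0,100,0,40,-6,0,100,0,8,-1,0,100,0,0,0,0,100])

```text
clock: 11.2
tool_pos: [0.4862, 0.1379, 0.2329]
orientation: [178.7, 88.2, 166.8]
force: [0.2, 0.3, 0.2]
opening: 0.0876
```

```bash
python3 -c "
from h import *
plan([.4875,.148,.1415])"
```

```text
pos [0.4862 0.1379 0.2329] x [-0.031  0.007 -0.999] z [ 0.978 -0.205 -0.032] jaw -11.9
q [ 37.    5.2 -17.9  -1.5 -68.  131.7] F [0.2 0.3 0.2] M [-0.19 -0.21 -0.02] open 0.0876 t 11.2
shift [91.4 10.1  2.1] rows 1.47
```

Emit:
arm_command(commands=[10,8,2,10,100,20,0,0,10,100])

```text
clock: 11.45
tool_pos: [0.4894, 0.1442, 0.2028]
orientation: [-162.4, 88.2, 164.9]
force: [-1.2, -0.1, -0.6]
opening: 0.0876
```

```bash
python3 -c "
from h import *
plan([.4875,.148,.1415])"
```

```text
pos [0.4894 0.1442 0.2028] x [-0.03   0.008 -1.   ] z [ 0.841 -0.54  -0.029] jaw -32.7
q [ 37.4   7.  -20.1  -1.6 -64.1 110.6] F [-1.2 -0.1 -0.6] M [-0.1  -0.16 -0.03] open 0.0876 t 11.45
shift [61.4  2.7 -1.9] rows 0.98
```

Emit:
arm_command(commands=[6,2,-2,0,100,6,0,0,0,100,6,0,0,0,100,6,0,0,0,100,6,0,0,0,100])

```text
clock: 12.08
tool_pos: [0.4877, 0.1448, 0.1714]
orientation: [-161.2, 88.2, 166.3]
force: [-0.2, 0.4, 0.4]
opening: 0.0878
```

```bash
python3 -c "
from h import *
plan([.4875,.148,.1415])"
```

```text
pos [0.4877 0.1448 0.1714] x [-0.03   0.007 -1.   ] z [ 0.843 -0.537 -0.03 ] jaw -32.5
q [ 37.6   8.5 -22.7  -1.6 -60.  110.8] F [-0.2  0.4  0.4] M [-0.08 -0.16  0.02] open 0.0878 t 12.07
shift [29.9  2.9 -1. ] rows 0.48
```

Emit:
arm_command(commands=[9,2.5,-1,0,100,9,0,0,0,100,8,0,0,0,100,2,0,0,0,100])

```text
clock: 12.58
tool_pos: [0.487, 0.1478, 0.1409]
orientation: [-160.0, 88.2, 167.6]
force: [0.3, -1.0, -0.2]
opening: 0.0875
```

```bash
python3 -c "
from h import *
plan([.487,.148,.1415])"
```

```text
pos [0.487  0.1478 0.1409] x [-0.031  0.007 -0.999] z [ 0.843 -0.536 -0.03 ] jaw -32.5
q [ 37.9  10.3 -24.9  -1.7 -56.  110.6] F [ 0.3 -1.  -0.2] M [-0.12 -0.19 -0.  ] open 0.0875 t 12.57
shift [-0.6  0.1 -0.2] rows 0.01
```

Emit:
arm_command(commands=[0,0,0,0,0,0,0,0,0,0,0,0,0,0,0,0,0,0,0,0,0,0,0,0,0])

```text
clock: 13.2
tool_pos: [0.4872, 0.1482, 0.1415]
orientation: [-161.6, 88.2, 165.9]
force: [-12.3, 9.3, 7.9]
opening: 0.0431
```

```bash
python3 -c "
from h import *
plan([.487,.148,.1415])"
```

```text
pos [0.4872 0.1482 0.1415] x [-0.031  0.008 -0.999] z [ 0.843 -0.536 -0.03 ] jaw -32.4
q [ 37.9  10.2 -24.9  -1.7 -56.  110.6] F [-12.3   9.3   7.9] M [ 3.32  4.73 -0.07] open 0.0431 t 13.2
shift [ 0.  -0.2 -0.1] rows 0.0
```

Emit:
arm_command(commands=[0,0,-0.5,0,0,0,0,0,0,0])

```text
clock: 13.45
tool_pos: [0.4864, 0.1487, 0.1418]
orientation: [-162.4, 88.2, 165.2]
force: [-0.2, 0.1, -0.6]
opening: 0.0417
```

```bash
python3 -c "
from h import *
plan([.487,.148,.1415])"
```

```text
pos [0.4864 0.1487 0.1418] x [-0.031  0.008 -0.999] z [ 0.844 -0.536 -0.031] jaw -32.4
q [ 38.   10.2 -24.9  -1.8 -56.  110.6] F [-0.2  0.1 -0.6] M [-0.36 -0.47 -0.02] open 0.0417 t 13.45
shift [ 0.3 -0.3  0.9] rows 0.02
```

Emit:
arm_command(commands=[0.1,0,0,8,0,0.1,0,0,8,0,0.1,0,0,8,0])

```text
clock: 13.82
tool_pos: [0.4862, 0.1489, 0.1415]
orientation: [-137.8, 88.2, 165.1]
force: [-1.7, 0.5, 1.6]
opening: 0.0414
```

```bash
python3 -c "
from h import *
plan([.4864,.1487,.1418])"
```

```text
pos [0.4862 0.1489 0.1415] x [-0.031  0.008 -0.999] z [ 0.543 -0.839 -0.024] jaw -57.1
q [ 38.   10.2 -24.9  -1.8 -56.   85.9] F [-1.7  0.5  1.6] M [0.34 0.43 0.11] open 0.0414 t 13.82
shift [-0.3  0.1  0.2] rows 0.01
```

Emit:
arm_command(commands=[0.1,0,0,10,0,0.1,0,0,10,0,0.1,0,0,10,0,0.1,0,0,10,0,0.1,0,0,10,0])

```text
clock: 14.45
tool_pos: [0.4863, 0.1494, 0.1409]
orientation: [-88.6, 88.2, 162.7]
force: [-0.6, 0.7, 0.6]
opening: 0.0414
```

```bash
python3 -c "
from h import *
plan([.4864,.1487,.1412])"
```

```text
pos [0.4863 0.1494 0.1409] x [-0.031  0.01  -0.999] z [-0.321 -0.947  0.001] jaw -108.7
q [ 38.   10.2 -25.   -1.8 -55.9  34.3] F [-0.6  0.7  0.6] M [0.36 0.09 0.07] open 0.0414 t 14.45
shift [-0.3  0.3  0.6] rows 0.01
```

Emit:
arm_command(commands=[0.1,0,0.2,10,0,0.1,0,0,10,0,0.1,0,0,10,0,0.1,0,0,10,0,0.1,0,0,10,0])

```text
clock: 15.08
tool_pos: [0.4869, 0.1496, 0.1404]
orientation: [-40.9, 88.2, 158.8]
force: [-2.1, -0.7, -0.5]
opening: 0.0415
```

```bash
python3 -c "
from h import *
plan([.4864,.1487,.1404])"
```

```text
pos [0.4869 0.1496 0.1404] x [-0.029  0.011 -1.   ] z [-0.942 -0.336  0.023] jaw -160.4
q [ 38.   10.2 -25.   -1.8 -55.7 -17.3] F [-2.1 -0.7 -0.5] M [ 0.15 -0.25  0.09] open 0.0415 t 15.07
shift [-0.   0.6  0.7] rows 0.02
```

Emit:
arm_command(commands=[0.1,0.2,0.4,6,0,0.1,0,0,6,0,0.1,0,0,6,0,0.1,0,0,6,0])

```text
clock: 15.58
tool_pos: [0.4871, 0.1494, 0.1401]
orientation: [-18.8, 88.3, 156.0]
force: [-3.1, -0.2, 0.9]
opening: 0.0414
```

```bash
python3 -c "
from h import *
plan([.4866,.149,.1400])"
```

```text
pos [0.4871 0.1494 0.1401] x [-0.027  0.012 -1.   ] z [-0.995  0.091  0.028] jaw 174.8
q [ 38.   10.2 -25.1  -1.8 -55.5 -42.1] F [-3.1 -0.2  0.9] M [ 0.07 -0.1   0.1 ] open 0.0414 t 15.57
shift [0.1 0.4 0.5] rows 0.01
```

Emit:
arm_command(commands=[0.1,0.2,0.3,6,0,0.1,0,0,6,0,0.1,0,0,6,0,0.1,0,0,6,0,0.1,0,0,6,0])

```text
clock: 16.2
tool_pos: [0.4871, 0.1491, 0.1396]
orientation: [11.1, 88.4, 155.0]
force: [-2.4, 0.4, 1.1]
opening: 0.0417
```

```bash
python3 -c "
from h import *
plan([.4866,.149,.1396])"
```

```text
pos [0.4871 0.1491 0.1396] x [-0.026  0.012 -1.   ] z [-0.807  0.59   0.028] jaw 143.9
q [ 38.   10.2 -25.3  -1.8 -55.3 -73.1] F [-2.4  0.4  1.1] M [ 0.02 -0.01  0.09] open 0.0417 t 16.2
shift [-0.   0.4  0.4] rows 0.01
```

Emit:
arm_command(commands=[0.1,0.1,0.2,6,0,0.1,0,0,6,0,0.1,0,0,6,0,0.1,0,0,6,0])

```text
clock: 16.7
tool_pos: [0.487, 0.149, 0.1392]
orientation: [37.0, 88.4, 156.2]
force: [-3.7, 3.0, 3.2]
opening: 0.0408
```

```bash
python3 -c "
from h import *
plan([.4866,.149,.1393])"
```

```text
pos [0.487  0.149  0.1392] x [-0.025  0.011 -1.   ] z [-0.487  0.873  0.022] jaw 119.1
q [ 38.   10.2 -25.3  -1.7 -55.3 -97.9] F [-3.7  3.   3.2] M [0.71 0.62 0.44] open 0.0408 t 16.7
shift [-0.1  0.4  0.2] rows 0.01
```

Emit:
arm_command(commands=[0,0,0,3,0])

```text
clock: 16.82
tool_pos: [0.487, 0.1491, 0.1393]
orientation: [40.2, 88.4, 156.3]
force: [-2.3, 2.0, 0.4]
opening: 0.0415
```

```bash
python3 -c "
from h import *
plan([.4866,.149,.1393])
t=snapshot('top');s=snapshot('side')
cv2.imwrite('pics/c6.png',np.hstack([cv2.resize(t['frame'][170:250,200:280],(400,400),interpolation=2),cv2.resize(s['frame'][200:280,260:340],(400,400),interpolation=2)]))"
```

```text
pos [0.487  0.1491 0.1393] x [-0.025  0.011 -1.   ] z [-0.439  0.898  0.021] jaw 116.1
q [  38.    10.2  -25.3   -1.7  -55.3 -101. ] F [-2.3  2.   0.4] M [0.49 0.36 1.02] open 0.0415 t 16.82
shift [0.  0.5 0.1] rows 0.01
```

View pics/c6.png

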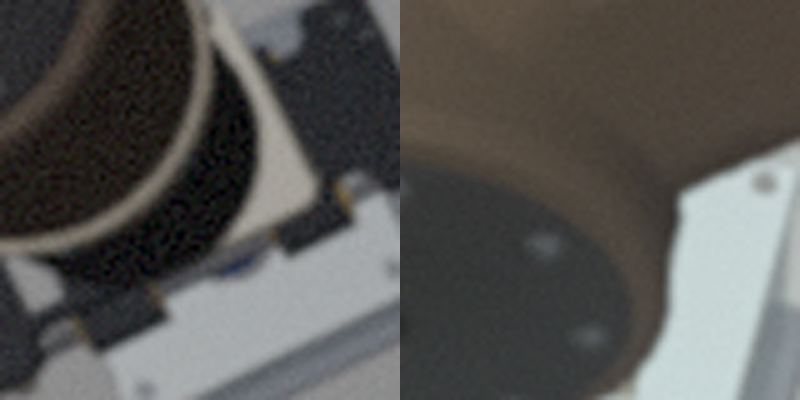

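The gripper hides the cap, so torque is the evidence. It rose from 0.1 to 1.0 N m within about 5°, so the cap has bottomed after roughly 206°. That puts the line along the tank's +x, which fits. Next I'll unwind in small steps to find where the cap starts to move.

Emit:
arm_command(commands=[0,0,0,-3,0])

```text
clock: 17.05
tool_pos: [0.4868, 0.1491, 0.1393]
orientation: [37.5, 88.4, 156.8]
force: [-2.2, 0.8, 1.8]
opening: 0.0415
```

```bash
python3 -c "
from h import *
plan([.4866,.149,.1393])"
```

```text
pos [0.4868 0.1491 0.1393] x [-0.025  0.011 -1.   ] z [-0.489  0.872  0.022] jaw 119.3
q [ 38.   10.2 -25.3  -1.7 -55.3 -97.8] F [-2.2  0.8  1.8] M [ 0.13  0.18 -0.11] open 0.0415 t 17.05
shift [0.  0.2 0. ] rows 0.0
```

Emit:
arm_command(commands=[0,0,0,-2,0])

```text
clock: 17.18
tool_pos: [0.4868, 0.1491, 0.1393]
orientation: [35.2, 88.4, 156.6]
force: [-2.2, 0.9, 1.1]
opening: 0.0417
```

```bash
python3 -c "
from h import *
plan([.4866,.149,.1393])"
```

```text
pos [0.4868 0.1491 0.1393] x [-0.025  0.011 -1.   ] z [-0.521  0.853  0.023] jaw 121.4
q [ 38.   10.2 -25.3  -1.7 -55.3 -95.6] F [-2.2  0.9  1.1] M [ 0.22  0.37 -0.09] open 0.0417 t 17.18
shift [0.  0.2 0.1] rows 0.0
```

Emit:
arm_command(commands=[0,0,0,-2,0])

```text
clock: 17.3
tool_pos: [0.4869, 0.1491, 0.1394]
orientation: [32.6, 88.4, 156.1]
force: [-2.5, 1.1, 1.8]
opening: 0.0414
```

```bash
python3 -c "
from h import *
plan([.4866,.149,.1393])"
```

```text
pos [0.4869 0.1491 0.1394] x [-0.025  0.011 -1.   ] z [-0.552  0.833  0.023] jaw 123.5
q [ 38.   10.2 -25.3  -1.7 -55.3 -93.5] F [-2.5  1.1  1.8] M [ 0.25  0.34 -0.12] open 0.0414 t 17.3
shift [0.1 0.3 0.1] rows 0.01
```

Unwinding torque was already -0.11 N m at q6 = -97.8, so the cap left its stop at q6 of about -99.4 ± 1.6°. The quarter-turn target is therefore q6 of about -9.4°.

Emit:
arm_command(commands=[-0.1,0,0,-10,0,-0.1,0,0,-10,0,-0.1,0,0,-10,0,-0.1,0,0,-10,0])

```text
clock: 17.8
tool_pos: [0.4868, 0.1492, 0.1398]
orientation: [-10.0, 88.4, 155.0]
force: [-2.5, 0.4, 1.7]
opening: 0.0411
```

```bash
python3 -c "
from h import *
plan([.4866,.149,.1398])"
```

```text
pos [0.4868 0.1492 0.1398] x [-0.025  0.012 -1.   ] z [-0.965  0.259  0.028] jaw 165.0
q [ 38.   10.1 -25.3  -1.7 -55.3 -52. ] F [-2.5  0.4  1.7] M [ 0.39  0.48 -0.07] open 0.0411 t 17.8
shift [0.  0.2 0.1] rows 0.0
```

Emit:
arm_command(commands=[-0.1,0,0,-10,0,-0.1,0,0,-10,0,-0.1,0,0,-10,0,-0.1,0,0,-9,0,0,0,0,-1,0])

```text
clock: 18.42
tool_pos: [0.4866, 0.1492, 0.1403]
orientation: [-53.0, 88.4, 153.5]
force: [-2.4, 1.0, 1.8]
opening: 0.0415
```

```bash
python3 -c "
from h import *
plan([.4866,.149,.1403])
t=snapshot('top');s=snapshot('side')
cv2.imwrite('pics/c7.png',np.hstack([cv2.resize(t['frame'][170:250,200:280],(400,400),interpolation=2),cv2.resize(s['frame'][60:300,180:420],(400,400),interpolation=2)]))"
```

```text
pos [0.4866 0.1492 0.1403] x [-0.026  0.013 -1.   ] z [-0.894 -0.447  0.017] jaw -153.5
q [ 38.   10.1 -25.2  -1.8 -55.4 -10.4] F [-2.4  1.   1.8] M [ 0.29  0.44 -0.11] open 0.0415 t 18.43
shift [-0.   0.2  0.1] rows 0.0
```

View pics/c7.png

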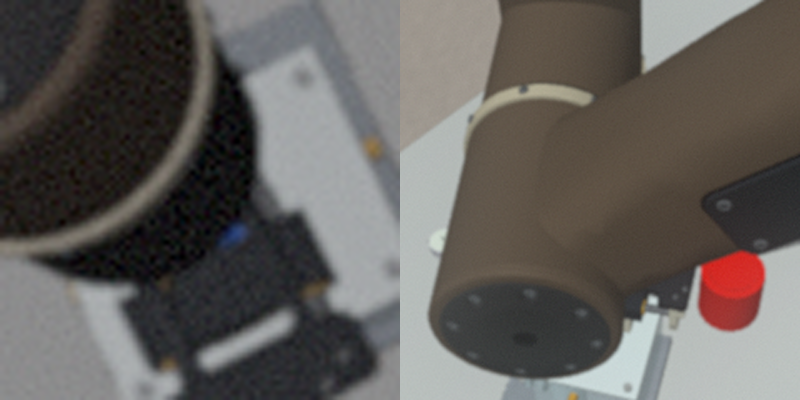

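The picture shows the gripper squarely on the cap, with only a blue sliver visible, and the tank undisturbed. I'll make one last 1° nudge, then check the tray and loose items and hand in.

Emit:
arm_command(commands=[0,0,0,-1,0,0,0,0,0,0])

```text
clock: 18.77
tool_pos: [0.4866, 0.1492, 0.1403]
orientation: [-53.8, 88.4, 153.5]
force: [-1.6, 1.0, 1.8]
opening: 0.0413
```

Run:
```python
from h import *
plan([.4866,.149,.1403])
t=snapshot('top'); f=t['frame']
cv2.imwrite('pics/c8.png',f)
```

```text
pos [0.4866 0.1492 0.1403] x [-0.026  0.013 -1.   ] z [-0.889 -0.458  0.017] jaw -152.7
q [ 38.   10.1 -25.3  -1.8 -55.4  -9.7] F [-1.6  1.   1.8] M [ 0.4   0.53 -0.01] open 0.0413 t 18.77
shift [0.  0.2 0.1] rows 0.0
```

View pics/c8.png

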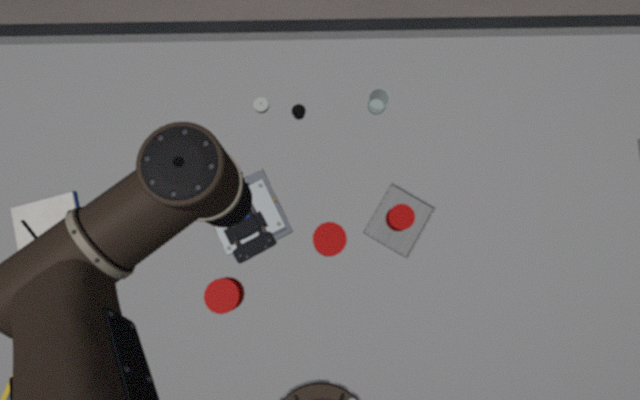

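The cover stands centred in the tray at (401,217). The tea light (261,104), stopper (298,111), beaker (377,101) and decoy cups are unmoved. Handing in.

```bash
python3 -c "
from plant import *
print(close_job())"
```

```text
the job is handed in; nothing more can be done
None
```

The job is handed in at about 19 s. The gripper still holds the filler cap, backed off about a quarter turn by my measurements.

- **Cover:** I lifted the 60 mm red cover about 98 mm straight up. It touched down in the tray at about 8 N and stands upright near the centre, open side down.
- **Cap closed:** I turned the cap clockwise in one grip for about 206–210°. The torque then rose from 0.1 to 1.0 N m, so it bottomed out.
- **Cap backed off:** I then turned it back to about 90° from where I judged it left the stop. That point is only known to about ±1.6°.
- **Final state:** The gripper opening was 41 mm, and the force on the tool was under 3 N. In the last picture the beaker, tea light, stopper and the other two red cups were where they started.

**Not confirmed:**
- The gripper hid the white line at the end, so the quarter turn rests on wrist angle and torque. The line seen before tightening fits the tank's +x direction at the stop to within about 7°, assuming the line points that way when bottomed.
- The cap may have slipped slightly in the fingers at peak torque. I measured the back-off from where it left the stop, so this should not matter.
- The tool was tilted about 1.7° while gripping the cap.

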